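# Clear the cutlery box and hold its lid open

### The arm

A 6-joint arm with a two-finger parallel gripper is mounted at the origin on the work surface. World frame = base frame: x ahead of the robot, y to its left, z up, the work surface at z = 0. Lengths are in m, angles in rad, forces in N, time in s.
With the tool pointing down it reaches from about 0.35 to 0.775 m from the base axis. Payload 5.5 kg.
Tool frame: the origin (TCP) lies where the fingers leave the gripper's body, on its centre line; the fingertips stand env.tip_reach ahead of it and the grasp point (between the pads) lies 54 mm ahead of it (env.tip_reach is the distance from the TCP to the fingertips, in m); z points along the fingers, y is the line along which they close (so a half turn about z gives the same grasp; the last joint's range is limited). The gripper opens to 85 mm and grips with 20 to 120 N. Pads are 22 mm wide; open, the fingers measure 114 mm over their backs; the gripper's body (76 mm by 85 mm) begins 54 mm behind the grasp point. The pads swing forward as they close: fully open they stand 13 mm farther back than shut.
Start: joints at [-1.482, 0.313, 0.046, 1.304, 0, 1.431], TCP at [0.13, -0.56, 0.304] pointing down, gripper open.
Joint ranges: [-2.76, 2.76], [-0.86, 1.69], [-1.03, 1.26], [-2.2, 2.34], [-1.47, 1.5], [-3.14, 3.14]. Speed limits (rad/s): [2.57, 2.57, 3.14, 3.14, 3.14, 3.14].

### API

Orientations are given as a unit quaternion [w, x, y, z].
In Python, from workcell import status, optics, hand_in, env gives the robot as it stands.
- The arm moves only by the shell command python3 -m handwheel 'ROWS' [FORCE]. ROWS is a JSON object whose one key "deltas" holds a list of rows, each a list of 5 numbers: the opening, from -1 (shut) to 1 (fully open), then the shift along the tool's x, y, z in units of 40 mm (1.0 is 40 mm), then the turn about the tool's z in units of 10 degrees (1.0 is 10 degrees). In form: {"deltas": [[jaw, x, y, z, roll], ...]}. A call has 1 to 20 rows; each row shifts and turns the commanded pose from where the row before left it, along the tool's axes as they then stand; what a row does not reach is not made up. A row lasts 1/8 s, in which the tool goes at most 62.5 mm and 10.7 degrees, less where a joint would pass 70% of its speed; a pose out of reach is approached as far as the arm can. A call is refused whole if a number of a shift passes 1 or a number of a turn 1, either way. A call with a gripper value outside its range is refused whole. The fingers move at their own pace and stop on an object; FORCE is the grip in N (left out, the last holds). Time passes only in rows, so rows that do not move let the fingers close. It gives the time, the measured TCP pose, the force, the opening and the grip force at its end, in the units of the state.
- status.get_state(): the state, without advancing time (a new reading comes with each control period).
- optics.read_camera(name): name is "side" or "top"; returns a dict with "frame" (384x512x3 uint8, red, green, blue), "depth" (384x512 float32, m along the optical axis (not along the pixel's ray), 0 where there is no reading), "vfov" (degrees; the focal length in pixels is half the picture's height over the tangent of half this angle, whatever the lens; pixels are square), "cx", "cy" (the principal point, pixels), "origin" and "attitude" of the camera in the world. Camera axes: x right, y down, z forward; pixel columns grow to the right and rows downward; lengths in m; the calibration is good to about 2 mm. A picture is of the moment at which its call begins.
- hand_in(): hands the job in; it is judged then, once.
The state is a dict: "clock": time; "joint_pos": joint angles; "qvel": joint speeds; "tau": joint torques, N m; "tcp_pos": TCP position; "orientation": TCP orientation; "wrist_force": force on the tool from outside, world axes, zero at the start; "ft_torque": the same for the moment, N m; "finger_gap": finger opening in m; "grip_force": force on a finger pad.
Only numpy, scipy, OpenCV 4.12 (cv2) and the standard library are available. Lean on these libraries where they do the work, as an engineer would, in place of code of your own. Each camera call takes 0.05 s, during which the arm holds its last target. There are 200 camera calls.

### The job

Two washed stirring sticks were left on the lid of the cutlery box: lay both crosswise on the two sticks that already lie on the silicone pot holder, each new one flat across both lower ones and with an airy gap of a few centimetres between the two, as in the layer below, so that all four can dry (leave the lower two where they are). Then lift the lid to 60 degrees and keep holding it there, still, so that I can drop the clean cutlery in with both hands; finish while holding, because it falls shut when let go. Leave the teacup and the saucepan lid alone.

Things in the scene. Friction and masses are not known exactly. Their poses are not given: they have to be found in the camera images.
- cutlery_box: white plastic cutlery box on rubber feet, 250 x 300 x 80 mm (x, y, z), open-topped, four compartments, closed by a grey hinged lid. It does not shift. Origin: centre of its underside on the ledge; its -x side (where the lid's handle is) faces roughly to the robot, z up. It stands on the robot's left or right
- lid (a joint): angle of the box's lid in rad: 0 shut, 1.047 at 60 degrees, hinge stop at 1.4. The lid (0.2 to 0.42 kg, hinge free) falls shut from every angle when let go. A 5 mm panel 256 x 310 mm with a down-turned rim 15 mm deep over the box's upper edge; when shut its flat top lies 85 mm above the ledge
- lid_handle (a point): grip point in the handle, turns with the lid: a grey upright loop on the lid's top near its front edge, 50 mm wide along the box's y with flat ends, 14 mm thick, 51 mm high; the point lies 35 mm above the lid's top, with the lid shut 100 mm from the box's middle along -x and 120 mm above the ledge. Gripped across the 50 mm it can turn between the fingers, so the hand may keep pointing down
- lid_hinge (a point): middle of the lid's hinge line, on the box's far upper edge: 125 mm from the box's middle along its +x, 80 mm above the ledge. The hinge axis is the box's y. The grip point lies 225 mm from the axis along the lid and 40 mm off it at right angles (above it with the lid shut)
- pot_holder: dark grey hard silicone pot holder, 190 x 190 x 10 mm, lying flat and not shifting. Origin: centre of its underside; sticks a and b lie on it along its x, at about 50 mm either side of its middle along y
- stick_a: flat wooden stirring stick with rounded ends, 180 x 24 x 12 mm (x, y, z), 36 g; all four are alike. Origin: centre of its underside; x along its length, z up. Lies on the pot holder
- stick_b: the second such stick on the pot holder, beside stick a and about parallel to it
- stick_c: such a stick lying on the box's lid, about along the box's y, roughly over the box's middle
- stick_d: such a stick lying on the box's lid behind stick c (farther from the handle), its centre line at least 55 mm from that of c
- teacup: white ceramic teacup, 82 mm wide at the rim, 62 mm high, with a small handle, behind the box; bystander. Origin: centre of its underside
- saucepan_lid: round aluminium saucepan lid, 150 mm across, with a black knob, 46 mm high in all, lying behind the pot holder; bystander. Origin: centre of its underside
There are look-alikes about, which are no part of the job. What is shaped like the stick_d but blue or red is not meant.

How it is judged:
By the outcome, as a careful person would: the job done as asked, in the order asked, and still so for the second after the job is handed in, while the arm keeps its last pose, push and grip.
It also fails if it takes over 67 s, if anything falls off the work surface, if the arm or the gripper's body presses on something with over 40 N, if the wrist force passes 120 N, or if a joint passes its speed limit or range.

## Working session

There is one attempt and no reset: what is moved stays moved. The work goes in short steps, Python scripts to look and compute and a shell command to move; the robot and the scene stay as the last step left them, time stands still between calls to the robot, and variables do not carry over. Pictures are saved under pics/ and viewed, at most 10 in all, crops included, and the job is handed in when it is done.

```bash
ls; mkdir -p pics
python3 - <<'E'
from workcell import status, optics, env
import cv2,numpy as np
print(env.tip_reach, status.get_state())
for n in("top","side"):
    c=optics.read_camera(n); print(n,{k:v for k,v in c.items() if k not in("frame","depth")})
    cv2.imwrite(f"pics/{n}0.png",cv2.cvtColor(c["frame"],cv2.COLOR_RGB2BGR)); np.savez(f"{n}0.npz",**c)
E
```

```text
pics
0.0726 {'clock': 0.0, 'joint_pos': array([-1.48160729e+00,  3.13995524e-01,  4.49518081e-02,  1.30358382e+00,
        2.08238588e-05,  1.43121338e+00]), 'qvel': array([-0.00113515,  0.00216974,  0.00138253,  0.00135014, -0.00052103,
        0.00146216]), 'tau': array([ 1.00620131e-03, -4.80631328e+01,  2.98531008e+01,  1.96766958e-02,
        1.32937510e-05,  9.56051707e-06]), 'tcp_pos': array([ 0.13036967, -0.55963038,  0.30300041]), 'orientation': array([-9.15052365e-04,  9.93464637e-01,  1.14136658e-01,  3.34766483e-05]), 'wrist_force': array([-0.4060938 , -0.04741809, -0.17749906]), 'ft_torque': array([0.01504814, 0.03780534, 0.00771786]), 'grip_force': 0.0, 'finger_gap': 0.08546777430220606}
top {'vfov': 45.10942904913493, 'cx': 249.89175628861722, 'cy': 194.87000538167936, 'origin': array([ 0.34162163, -0.12906262,  1.39797446]), 'attitude': array([ 0.04687785, -0.70505828,  0.7059202 , -0.04870275])}
side {'vfov': 44.479742921934324, 'cx': 254.68989079338792, 'cy': 194.26045771397318, 'origin': array([0.247951  , 0.96476291, 1.25755238]), 'attitude': array([ 0.04314144, -0.11013113,  0.91773702, -0.37916845])}
```

View pics/top0.png

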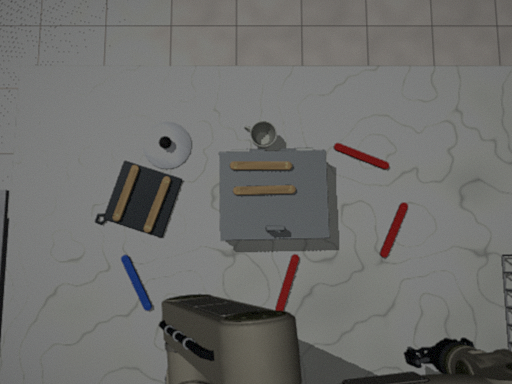

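View pics/side0.png

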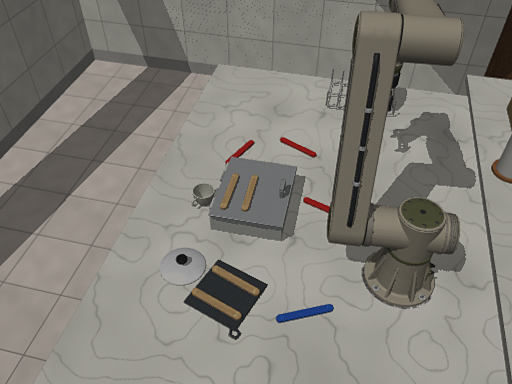

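The top view shows four wooden sticks. Two are on the pot holder at (125,193) and (157,203). Two are on the grey lid: c at (265,190), nearer the handle, and d at (262,166). The lid handle is at (277,231). The blue stick at (137,283) and the red ones at (361,156), (394,230) and (287,284) are look-alikes lying on the table. The wooden pair on the lid fits the description, and I'll confirm that in a crop.

```bash
cat > h.py <<'E'
import numpy as np,cv2
from scipy.spatial.transform import Rotation as R
def cam(c):
    f=192/np.tan(np.radians(float(c["vfov"]))/2); q=np.array(c["attitude"])
    return f,R.from_quat(q[[1,2,3,0]]).as_matrix(),np.array(c["origin"])
def ray(c,uv,z):
    f,M,o=cam(c); uv=np.atleast_2d(uv).astype(float)
    d=np.c_[(uv[:,0]-c["cx"])/f,(uv[:,1]-c["cy"])/f,np.ones(len(uv))]@M.T
    return o+d*((z-o[2])/d[:,2])[:,None]
def cloud(c):
    f,M,o=cam(c); v,u=np.mgrid[:384,:512]; D=c["depth"]
    return np.stack([(u-c["cx"])/f*D,(v-c["cy"])/f*D,D],-1)@M.T+o
def wood(c):
    h=cv2.cvtColor(c["frame"],cv2.COLOR_RGB2HSV)
    return cv2.inRange(h,(8,70,90),(25,255,255))
def blobs(m,amin=150):
    n,l,s,ce=cv2.connectedComponentsWithStats(m)
    return [l==i for i in range(1,n) if s[i,4]>=amin]
def rect(P):
    "centre, long, short, yaw of the long side (deg, 0..180) of xy points"
    P=np.ascontiguousarray(P[:,:2]*1000,np.float32); c,_,_=cv2.minAreaRect(P),0,0
    b=cv2.boxPoints(c); e=[b[1]-b[0],b[2]-b[1]]; n=[np.linalg.norm(x) for x in e]; k=int(n[1]>n[0])
    return np.round(np.array(c[0])/1000,4),round(float(n[k])),round(float(n[1-k])),round(float(np.degrees(np.arctan2(e[k][1],e[k][0]))%180),1)
E
python3 - <<'E'
from h import *
for n in("top","side"):
    c=dict(np.load(n+"0.npz")); X=cloud(c); print(n)
    for b in blobs(wood(c)):
        v,u=np.nonzero(b); z=np.median(X[b][:,2]); zz=0.097 if z>.06 else .022
        print("wood",u.mean().round(),v.mean().round(),len(u),"z",z.round(4),rect(ray(c,np.c_[u,v],zz)))
    if n=="top":
        h=cv2.cvtColor(c["frame"],cv2.COLOR_RGB2HSV)
        dark=cv2.morphologyEx(cv2.inRange(h,(0,0,0),(180,255,75)),cv2.MORPH_OPEN,np.ones((3,3)))
        for b in blobs(dark):
            v,u=np.nonzero(b); 
            if u.mean()<220 and 120<v.mean()<260: print("dark",u.mean(),v.mean(),"z",np.median(X[b][:,2]),rect(ray(c,np.c_[u,v],.01)))
    m=(X[...,2]>.075)&(X[...,2]<.094)&(X[...,0]>.3)&(c["depth"]>0)&(X[...,1]<.05)&(X[...,1]>-.5)
    b=max(blobs(cv2.morphologyEx(m.astype(np.uint8),cv2.MORPH_OPEN,np.ones((3,3)))),key=np.sum); print("lid",np.median(X[b][:,2]),rect(X[b]))
    m=(X[...,2]>.106)&(X[...,2]<.15)&(X[...,0]>.3)&(X[...,0]<.75)&(c["depth"]>0)&(X[...,1]<.05)&(X[...,1]>-.5)
    for b in blobs(m.astype(np.uint8),8): print("handle",np.argwhere(b).mean(0),X[b][:,2].max(),rect(X[b]),len(X[b]))
    print("table z", [X[p][2].round(4) for p in((300,200),(270,350))])
c=dict(np.load("top0.npz")); i=cv2.resize(c["frame"][110:260,90:345],None,fx=3,fy=3,interpolation=2); cv2.imwrite("pics/crop.png",i[...,::-1])
E
```

```text
top
wood 260.0 165.0 418 z 0.0967 (array([ 0.6051, -0.1617]), 172, 18, 89.9)
wood 125.0 192.0 401 z 0.0215 (array([0.538 , 0.2418]), 174, 22, 161.6)
wood 156.0 204.0 411 z 0.0221 (array([0.5033, 0.1468]), 175, 22, 160.1)
wood 264.0 189.0 444 z 0.0966 (array([ 0.5349, -0.1714]), 174, 21, 91.5)
dark 115.36048526863085 193.9844020797227 z 0.009613401678119082 (array([0.5389, 0.2811]), 205, 49, 163.3)
dark 140.71064094586185 198.20410703173616 z 0.009685918438968377 (array([0.5212, 0.1973]), 188, 84, 160.6)
dark 166.30350665054414 207.2962515114873 z 0.009288672446875701 (array([0.4959, 0.1194]), 188, 43, 161.7)
dark 3.446654611211573 254.1989150090416 z -0.0184603062881874 (array([0.3473, 0.601 ]), 392, 16, 0.1)
lid 0.08460913088061739 (array([ 0.5275, -0.1988]), 311, 263, 91.2)
handle [227.21052632 274.42105263] 0.13923570298955634 (array([ 0.4246, -0.1998]), 47, 13, 91.0) 95
table z [np.float64(0.3727), np.float64(0.0019)]
side
wood 229.0 191.0 232 z 0.0958 (array([ 0.6072, -0.1566]), 184, 23, 90.1)
wood 249.0 192.0 232 z 0.0959 (array([ 0.5362, -0.1663]), 180, 23, 91.3)
wood 235.0 280.0 370 z 0.0208 (array([0.5041, 0.1508]), 177, 27, 160.4)
wood 216.0 303.0 406 z 0.0209 (array([0.5375, 0.2462]), 176, 27, 161.8)
lid 0.08386927522134324 (array([ 0.5288, -0.1969]), 319, 265, 91.3)
handle [186.73846154 282.13846154] 0.13651343862336907 (array([ 0.4254, -0.1971]), 53, 15, 92.3) 65
table z [np.float64(0.0141), np.float64(0.0001)]
```

View pics/crop.png

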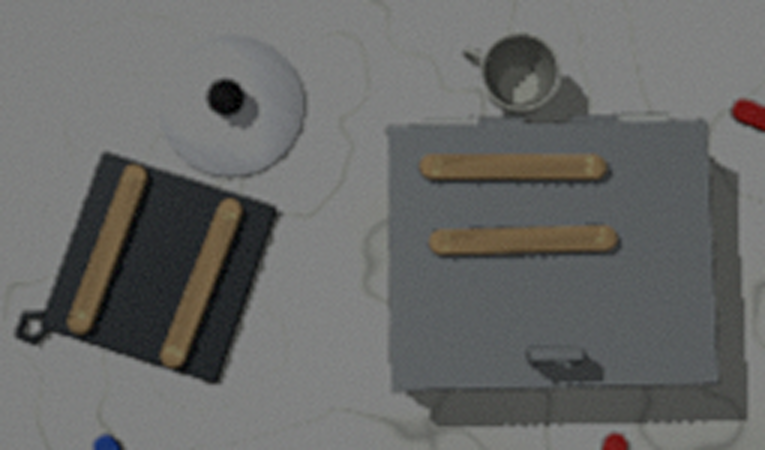

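The crop confirms it: plain wooden sticks c (crop 520,240) and d (crop 513,166) lie on the grey lid, and a/b (crop 108,250 and 202,283) lie on the dark holder. I'm moving now, starting by turning the tool and going above c.

```bash
cat > go.py <<'E'
import sys
from h import *
from workcell import status
s=status.get_state(); q=s["orientation"]; M=R.from_quat(q[[1,2,3,0]]).as_matrix()
t=[float(a) for a in sys.argv[1:5]]; yaw=np.degrees(np.arctan2(M[1,0],M[0,0]))
r=-((t[3]-yaw+180)%360-180)/10
M2=M@R.from_euler("z",r*10,degrees=True).as_matrix()
d=np.array(t[:3])-s["tcp_pos"]
print("t",s["clock"].round(2),"tcp",s["tcp_pos"].round(4),"yaw",yaw.round(1),"tilt",M[:,2].round(3),"gap",s["finger_gap"].round(4),"F",s["wrist_force"].round(1),"grip",s["grip_force"].round(1))
print("roll",r.round(3),"then xyz units",(M2.T@d/.04).round(3))
E
python3 -m handwheel '{"deltas":[[0.1,0,0,0,-0.98],[0.1,0,0,0,-0.98],[0.1,0,0,0,-0.98],[0.1,0,0,0,-0.98],[0.1,0,0,0,-0.98],[0.1,0,0,0,-0.98],[0.1,0,0,0,-0.98],[0.1,0,0,0,-0.98],[0.1,0.79,0.86,0,0],[0.1,0.79,0.86,0,0],[0.1,0.79,0.86,0,0],[0.1,0.79,0.86,0,0],[0.1,0.79,0.86,0,0],[0.1,0.79,0.86,0,0],[0.1,0.79,0.86,0,0],[0.1,0.79,0.86,0,0],[0.1,0.79,0.86,0,0],[0.1,0.79,0.86,0,0],[0.1,0.79,0.86,0,0],[0.1,0.79,0.86,0,0]]}' 30; python3 go.py 0.5355 -0.169 0.161 91.4
```

```text
clock: 2.6
tcp_pos: [0.5339, -0.1688, 0.3035]
orientation: [-0.0, 0.698, 0.716, -0.0]
wrist_force: [0.4, -1.2, 0.0]
finger_gap: 0.0469
grip_force: 0.0Traceback (most recent call last):
  File "go.py", line 9, in <module>
    print("t",s["clock"].round(2),"tcp",s["tcp_pos"].round(4),"yaw",yaw.round(1),"tilt",M[:,2].round(3),"gap",s["finger_gap"].round(4),"F",s["wrist_force"].round(1),"grip",s["grip_force"].round(1))
              ^^^^^^^^^^^^^^^^
AttributeError: 'float' object has no attribute 'round'
```

```bash
sed -i 's/s\["\(clock\|finger_gap\|grip_force\)"\]\.round(\(.\))/round(float(s["\1"]),\2)/g' go.py
python3 -m handwheel '{"deltas":[[0.1,0,0.04,0.6,0],[0.1,0,0,0.7,0],[0.1,0,0,0.7,0],[0.1,0,0,0.7,0],[0.1,0,0,0.56,0],[0.1,0,0,0.3,0],[0.1,0,0,0,0],[-1,0,0,0,0],[-1,0,0,0,0],[-1,0,0,0,0],[-1,0,0,0,0],[-1,0,0,0,0]]}' 30; python3 go.py 0.5355 -0.169 0.161 91.4
```

```text
clock: 4.1
tcp_pos: [0.5354, -0.1704, 0.1627]
orientation: [0.001, 0.698, 0.716, 0.0]
wrist_force: [-0.7, 0.2, 4.7]
finger_gap: 0.0231
grip_force: 31.3
t 4.1 tcp [ 0.5354 -0.1704  0.1627] yaw 91.5 tilt [ 0.002 -0.001 -1.   ] gap 0.0231 F [-0.7  0.2  4.7] grip 31.3
roll 0.011 then xyz units [0.035 0.004 0.042]
```

```bash
python3 -m handwheel '{"deltas":[[-1,0,0,-0.3,0],[-1,0,0,-0.6,0],[-1,0,0,-0.8,0],[-1,0,0,-0.8,0],[-1,0,0,0,0.68],[-1,0,0,0,0.68],[-1,0,0,0,0.69]]}'; python3 go.py 0.5636 0.1813 0.25 71
```

```text
clock: 4.97
tcp_pos: [0.5345, -0.17, 0.262]
orientation: [-0.0, 0.815, 0.579, -0.0]
wrist_force: [0.7, -0.5, -0.7]
finger_gap: 0.0229
grip_force: 30.7
t 4.97 tcp [ 0.5345 -0.17    0.262 ] yaw 70.8 tilt [-0. -0. -1.] gap 0.0229 F [ 0.7 -0.5 -0.7] grip 30.7
roll -0.022 then xyz units [ 8.54  -2.171  0.299]
```

```bash
python3 -m handwheel '{"deltas":[[-1,0.4,-0.1,0,0],[-1,0.8,-0.2,0,0],[-1,0.9,-0.23,0,0],[-1,0.9,-0.23,0,0],[-1,0.9,-0.23,0,0],[-1,0.9,-0.23,0,0],[-1,0.9,-0.23,0,0],[-1,0.9,-0.23,0,0],[-1,0.9,-0.23,0,0],[-1,0.7,-0.18,0,0],[-1,0.34,-0.08,0,0],[-1,0,0,0,0],[-1,0,0,0,0]]}'; python3 go.py 0.5636 0.1813 0.1 71
python3 - <<'E'
from h import *
from workcell import optics
c=optics.read_camera("side"); X=cloud(c)
for b in blobs(wood(c),60):
    v,u=np.nonzero(b); z=float(np.median(X[b][:,2])); print("wood",u.mean().round(),v.mean().round(),len(u),round(z,4),rect(X[b]), "zrange",np.percentile(X[b][:,2],[5,95]).round(4))
E
```

```text
clock: 6.6
tcp_pos: [0.5636, 0.1805, 0.2614]
orientation: [0.0, 0.814, 0.581, -0.0]
wrist_force: [-0.0, -0.8, 0.1]
finger_gap: 0.0225
grip_force: 30.7
t 6.6 tcp [0.5636 0.1805 0.2614] yaw 71.0 tilt [-0.    -0.001 -1.   ] gap 0.0225 F [-0.  -0.8  0.1] grip 30.7
roll -0.0 then xyz units [ 0.021 -0.006  4.036]
wood 499.0 171.0 91 0.0102 (array([-0.3755, -0.6086]), 136, 46, 104.9) zrange [0.0062 0.0168]
wood 229.0 191.0 237 0.0963 (array([0.4546, 0.366 ]), 1265, 64, 106.1) zrange [0.0916 0.1003]
wood 200.0 260.0 211 0.1946 (array([0.5763, 0.2171]), 102, 25, 71.8) zrange [0.191  0.1979]
wood 236.0 280.0 388 0.0201 (array([0.357 , 0.5094]), 926, 139, 112.0) zrange [0.011  0.0255]
wood 216.0 303.0 446 0.0206 (array([0.381 , 0.5566]), 849, 129, 116.7) zrange [0.012  0.0249]
```

```bash
python3 -m handwheel '{"deltas":[[-1,0,0,0.4,0],[-1,0,0,0.7,0],[-1,0,0,0.8,0],[-1,0,0,0.8,0],[-1,0,0,0.7,0],[-1,0,0,0.35,0],[-1,0,0,0.15,0],[-1,0,0,0.05,0],[-1,0,0,0.04,0],[-1,0,0,0,0],[-1,0,0,0,0]]}'; python3 go.py 0.5636 0.1813 0.0997 71
```

```text
clock: 8.02
tcp_pos: [0.5641, 0.1813, 0.1024]
orientation: [0.0, 0.814, 0.581, 0.0]
wrist_force: [0.5, -0.5, -0.2]
finger_gap: 0.0228
grip_force: 30.7
t 8.03 tcp [0.5641 0.1813 0.1024] yaw 71.0 tilt [ 0.001  0.    -1.   ] gap 0.0228 F [ 0.5 -0.5 -0.2] grip 30.7
roll 0.001 then xyz units [-0.003 -0.011  0.067]
```

Not in contact yet, so I'll lower it a little more.

```bash
python3 -m handwheel '{"deltas":[[-1,0,0,0.04,0],[-1,0,0,0.03,0],[-1,0,0,0,0],[-1,0,0,0,0]]}'; python3 go.py 0.5636 0.1813 0.0997 71
```

```text
clock: 8.52
tcp_pos: [0.5638, 0.1812, 0.0997]
orientation: [0.0, 0.814, 0.581, 0.0]
wrist_force: [-2.1, -0.2, 5.2]
finger_gap: 0.0229
grip_force: 31.3
t 8.53 tcp [0.5638 0.1812 0.0997] yaw 71.0 tilt [ 0. -0. -1.] gap 0.0229 F [-2.1 -0.2  5.2] grip 31.3
roll 0.001 then xyz units [ 0.    -0.006 -0.001]
```

```bash
python3 -m handwheel '{"deltas":[[0.1,0,0,0,0],[0.1,0,0,0,0],[0.1,0,0,0,0],[0.1,0,0,0,0],[0.1,0,0,-0.4,0],[0.1,0,0,-0.8,0],[0.1,0,0,-0.9,0],[0.1,0,0,-0.9,0],[0.1,0,0,-0.9,0],[0.1,0,0,0,-0.9],[0.1,0,0,0,-1]]}'; python3 go.py 0.6067 -0.159 0.2 90
python3 - <<'E'
from h import *
from workcell import optics
for n in("top","side"):
    c=optics.read_camera(n); X=cloud(c)
    for b in blobs(wood(c),60):
        v,u=np.nonzero(b); z=float(np.median(X[b][:,2])); print(n,u.mean().round(),v.mean().round(),len(u),round(z,4),rect(ray(c,np.c_[u,v],z)))
E
```

```text
clock: 9.9
tcp_pos: [0.5642, 0.1813, 0.2573]
orientation: [0.001, 0.705, 0.709, 0.001]
wrist_force: [-0.6, -0.4, -0.3]
finger_gap: 0.0468
grip_force: 0.0
t 9.9 tcp [0.5642 0.1813 0.2573] yaw 90.3 tilt [ 0.003  0.    -1.   ] gap 0.0468 F [-0.6 -0.4 -0.3] grip 0.0
roll 0.033 then xyz units [-8.508  1.06   1.433]
top 260.0 165.0 423 0.0964 (array([ 0.6052, -0.1631]), 175, 18, 90.0)
top 153.0 195.0 720 0.0248 (array([0.5303, 0.1517]), 205, 111, 14.4)
top 120.0 206.0 207 0.0219 (array([0.4946, 0.2565]), 86, 23, 161.5)
side 499.0 171.0 90 0.0111 (array([-0.374 , -0.6089]), 124, 47, 107.1)
side 229.0 191.0 240 0.096 (array([ 0.6072, -0.1576]), 184, 23, 90.0)
side 222.0 283.0 766 0.025 (array([0.5362, 0.1645]), 204, 137, 24.9)
side 223.0 307.0 319 0.0208 (array([0.5123, 0.2537]), 123, 28, 161.1)
```

```bash
python3 -m handwheel '{"deltas":[[0.1,-0.4,0.05,0,0.03],[0.1,-0.8,0.1,0,0],[0.1,-0.9,0.11,0,0],[0.1,-0.9,0.11,0,0],[0.1,-0.9,0.11,0,0],[0.1,-0.9,0.11,0,0],[0.1,-0.9,0.11,0,0],[0.1,-0.9,0.11,0,0],[0.1,-0.9,0.11,0,0],[0.1,-0.7,0.1,0,0],[0.1,-0.31,0.04,0,0],[0.1,0,0,0,0],[0.1,0,0,0.5,0],[0.1,0,0,0.5,0],[0.1,0,0,0.5,0],[0.1,0,0,0.4,0],[0.1,0,0,0.2,0],[0.1,0,0,0,0],[0.1,0,0,0,0]]}'; python3 go.py 0.6067 -0.159 0.162 90
```

```text
clock: 12.38
tcp_pos: [0.6049, -0.1595, 0.1719]
orientation: [0.001, 0.709, 0.705, 0.0]
wrist_force: [-0.2, -0.2, -0.0]
finger_gap: 0.0469
grip_force: 0.0
t 12.38 tcp [ 0.6049 -0.1595  0.1719] yaw 89.7 tilt [ 0.001 -0.001 -1.   ] gap 0.0469 F [-0.2 -0.2 -0. ] grip 0.0
roll -0.029 then xyz units [0.012 0.044 0.247]
```

```bash
python3 -m handwheel '{"deltas":[[0.1,0,0.04,0.12,0],[0.1,0,0,0.1,0],[0.1,0,0,0,0],[-1,0,0,0,0],[-1,0,0,0,0],[-1,0,0,0,0],[-1,0,0,0,0],[-1,0,0,0,0],[-1,0,0,-0.3,0],[-1,0,0,-0.6,0],[-1,0,0,-0.8,0],[-1,0,0,-0.8,0],[-1,0,0,0,0.6],[-1,0,0,0,0.7],[-1,0,0,0,0.57]]}' 30; python3 go.py 0.4785 0.2107 0.25 71
```

```text
clock: 14.25
tcp_pos: [0.6061, -0.1594, 0.2632]
orientation: [0.0, 0.815, 0.579, 0.0]
wrist_force: [-0.6, -0.2, -0.6]
finger_gap: 0.0227
grip_force: 30.4
t 14.25 tcp [ 0.6061 -0.1594  0.2632] yaw 70.8 tilt [ 0.001 -0.    -1.   ] gap 0.0227 F [-0.6 -0.2 -0.6] grip 30.4
roll -0.019 then xyz units [ 7.71  -6.029  0.324]
```

```bash
python3 -m handwheel '{"deltas":[[-1,0.4,-0.3,0,-0.02],[-1,0.7,-0.55,0,0],[-1,0.8,-0.63,0,0],[-1,0.8,-0.63,0,0],[-1,0.8,-0.63,0,0],[-1,0.8,-0.63,0,0],[-1,0.8,-0.63,0,0],[-1,0.8,-0.63,0,0],[-1,0.8,-0.63,0,0],[-1,0.7,-0.53,0,0],[-1,0.3,-0.22,0,0],[-1,0,0,0,0],[-1,0,0,0.5,0],[-1,0,0,0.8,0],[-1,0,0,0.8,0],[-1,0,0,0.7,0],[-1,0,0,0.5,0],[-1,0,0,0.3,0],[-1,0,0,0,0],[-1,0,0,0,0]]}'; python3 go.py 0.4785 0.2107 0.1 71
python3 - <<'E'
from h import *
from workcell import optics
c=optics.read_camera("side"); X=cloud(c)
for b in blobs(wood(c),60):
    v,u=np.nonzero(b); z=float(np.median(X[b][:,2])); print("wood",u.mean().round(),v.mean().round(),len(u),round(z,4),rect(ray(c,np.c_[u,v],z)))
cv2.imwrite("pics/s1.png",cv2.resize(c["frame"][200:360,130:330],None,fx=3,fy=3)[...,::-1])
E
```

```text
clock: 16.75
tcp_pos: [0.4785, 0.2095, 0.1191]
orientation: [0.0, 0.813, 0.582, 0.001]
wrist_force: [0.0, 0.4, 0.2]
finger_gap: 0.023
grip_force: 30.4
t 16.75 tcp [0.4785 0.2095 0.1191] yaw 71.2 tilt [ 0.001  0.    -1.   ] gap 0.023 F [0.  0.4 0.2] grip 30.4
roll 0.019 then xyz units [ 0.029 -0.011  0.476]
wood 499.0 171.0 90 0.011 (array([-0.3741, -0.6091]), 124, 47, 107.1)
wood 206.0 287.0 349 0.0319 (array([0.5824, 0.1945]), 146, 48, 70.7)
wood 223.0 302.0 346 0.0501 (array([0.5122, 0.2359]), 101, 78, 63.5)
wood 235.0 314.0 75 0.0208 (array([0.4728, 0.2662]), 40, 26, 154.4)
```

View pics/s1.png

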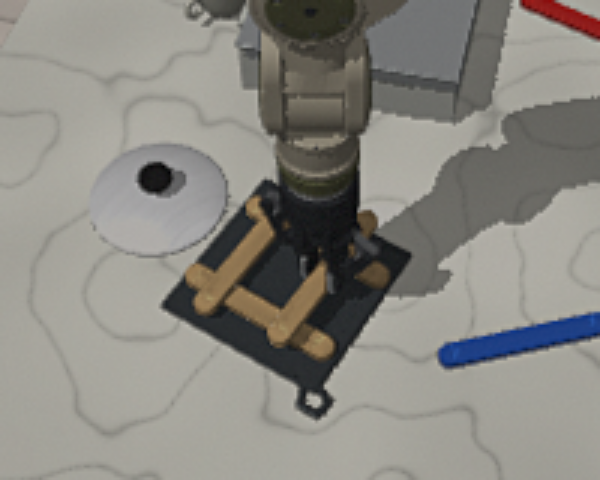

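The crop shows stick c lying flat across a and b (crop 235,260). Stick d is still in the fingers, parallel to it (crop 305,295). I'll lower d the rest of the way.

```bash
python3 -m handwheel '{"deltas":[[-1,0.03,0,0.25,0],[-1,0,0,0.15,0],[-1,0,0,0.06,0],[-1,0,0,0.03,0],[-1,0,0,0,0],[-1,0,0,0,0]]}'; python3 go.py 0.4785 0.2107 0.0985 71
```

```text
clock: 17.55
tcp_pos: [0.4777, 0.2107, 0.0994]
orientation: [-0.0, 0.813, 0.582, -0.0]
wrist_force: [-4.8, -0.9, 9.0]
finger_gap: 0.023
grip_force: 31.4
t 17.55 tcp [0.4777 0.2107 0.0994] yaw 71.2 tilt [-0.001 -0.    -1.   ] gap 0.023 F [-4.8 -0.9  9. ] grip 31.4
roll 0.022 then xyz units [0.007 0.019 0.023]
```

```bash
python3 -m handwheel '{"deltas":[[-1,0,0,-0.02,0],[0.1,0,0,0,0],[0.1,0,0,0,0],[0.1,0,0,0,0],[0.1,0,0,0,0],[0.1,0,0,-0.4,0],[0.1,0,0,-0.8,0],[0.1,0,0,-0.9,0],[0.1,0,0,-0.9,0],[1,0,0,-0.9,0],[1,0,0,0,1],[1,0,0,0,1],[1,0,0,0,1],[1,0,0,0,1],[1,0,0,0,1],[1,0,0,0,1],[1,0,0,0,1],[1,0,0,0,0]]}' 40; python3 go.py 0.426 -0.1985 0.26 1.2
```

```text
clock: 19.8
tcp_pos: [0.4879, 0.1427, 0.2553]
orientation: [-0.024, 0.998, 0.053, -0.003]
wrist_force: [-0.3, 0.1, -0.8]
finger_gap: 0.0854
grip_force: 0.0
t 19.8 tcp [0.4879 0.1427 0.2553] yaw 6.0 tilt [-0.009  0.048 -0.999] gap 0.0854 F [-0.3  0.1 -0.8] grip 0.0
roll 0.483 then xyz units [-1.728  8.481 -0.517]
```

```bash
python3 -m handwheel '{"deltas":[[1,0,0,0,-1],[1,0,0,0,-1],[1,0,0,0,0]]}'; python3 go.py 0.426 -0.1985 0.26 1.2;python3 -c "
from workcell import status;print(status.get_state()['joint_pos'].round(3))"
```

```text
clock: 20.18
tcp_pos: [0.4874, 0.1458, 0.2553]
orientation: [-0.025, 0.974, 0.227, 0.001]
wrist_force: [0.1, 0.4, 0.9]
finger_gap: 0.0853
grip_force: 0.0
t 20.18 tcp [0.4874 0.1458 0.2553] yaw 26.2 tilt [-0.009  0.049 -0.999] gap 0.0853 F [0.1 0.4 0.9] grip 0.0
roll 2.504 then xyz units [-1.72   8.556 -0.523]
[ 0.11   0.205 -0.218  1.151  0.05   2.793]
```

```bash
python3 go.py 0.4255 -0.2012 0.26 26.2
```

```text
t 20.18 tcp [0.4874 0.1458 0.2553] yaw 26.2 tilt [-0.009  0.049 -0.999] gap 0.0853 F [0.1 0.4 0.9] grip 0.0
roll 0.004 then xyz units [-5.216  7.082 -0.526]
```

```bash
python3 -m handwheel '{"deltas":[[1,-0.3,0.4,-0.05,0],[1,-0.5,0.7,-0.05,0],[1,-0.6,0.8,-0.05,0],[1,-0.6,0.8,-0.05,0],[1,-0.6,0.8,-0.05,0],[1,-0.6,0.8,-0.05,0],[1,-0.6,0.8,-0.05,0],[1,-0.6,0.8,-0.05,0],[1,-0.5,0.7,-0.05,0],[1,-0.32,0.48,-0.05,0],[1,0,0,0,0.83],[1,0,0,0,0.83],[1,0,0,0,0.84],[1,0,0,0,0]]}'; python3 go.py 0.4255 -0.2012 0.174 1.2
python3 - <<'E'
from h import *
from workcell import optics
for n in("top","side"):
    c=optics.read_camera(n); X=cloud(c)
    for b in blobs(((X[...,2]>.028)&(X[...,2]<.05)&(wood(c)>0)).astype(np.uint8),40):
        v,u=np.nonzero(b); print(n,"upper",u.mean().round(),v.mean().round(),rect(ray(c,np.c_[u,v],.034)),np.percentile(X[b][:,2],[10,50,90]).round(4))
    if n=="top": cv2.imwrite("pics/t2.png",cv2.resize(c["frame"][110:260,80:330],None,fx=3,fy=3)[...,::-1])
E
```

```text
clock: 21.92
tcp_pos: [0.4261, -0.2014, 0.259]
orientation: [-0.024, 1.0, 0.011, -0.004]
wrist_force: [0.2, 0.8, -0.2]
finger_gap: 0.0853
grip_force: 0.0
t 21.93 tcp [ 0.4261 -0.2014  0.259 ] yaw 1.3 tilt [-0.009  0.049 -0.999] gap 0.0853 F [ 0.2  0.8 -0.2] grip 0.0
roll 0.01 then xyz units [1.000e-03 9.900e-02 2.123e+00]
top upper 146.0 183.0 (array([0.5637, 0.1785]), 173, 22, 70.9) [0.03   0.0336 0.0375]
top upper 135.0 212.0 (array([0.478 , 0.2063]), 174, 22, 71.6) [0.0301 0.0337 0.0369]
side upper 212.0 283.0 (array([0.5645, 0.1832]), 179, 23, 70.8) [0.0301 0.0331 0.0362]
side upper 237.0 296.0 (array([0.4782, 0.2109]), 181, 24, 71.2) [0.0297 0.0331 0.0361]
```

View pics/t2.png

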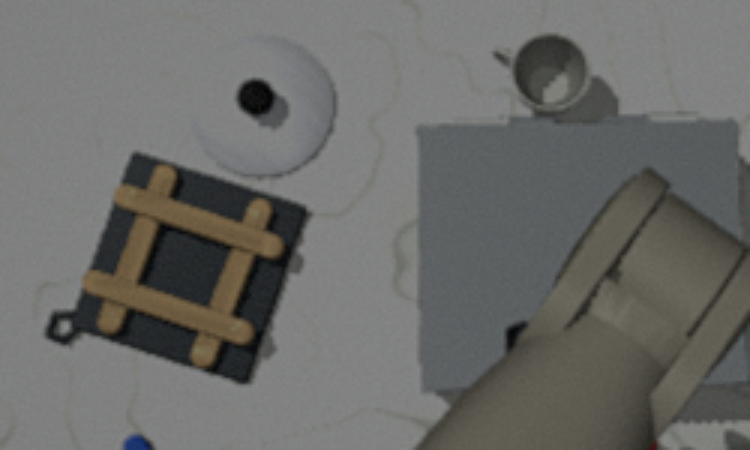

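The crop shows a clean square grid: c at crop (200,220) and d at (165,305), both flat across a and b. Next I grip the lid handle.

```bash
python3 -m handwheel '{"deltas":[[1,0,0.1,0.4,0],[1,0,0,0.6,0],[1,0,0,0.6,0],[1,0,0,0.35,0],[1,0,0,0.15,0],[1,0,0,0,0],[-1,0,0,0,0],[-1,0,0,0,0],[-1,0,0,0,0],[-1,0,0,0,0]]}' 45; python3 go.py 0.4255 -0.2012 0.174 1.2
```

```text
clock: 23.28
tcp_pos: [0.4258, -0.2036, 0.1765]
orientation: [-0.022, 1.0, 0.011, -0.004]
wrist_force: [-2.6, -2.7, 5.2]
finger_gap: 0.0495
grip_force: 46.6
t 23.27 tcp [ 0.4258 -0.2036  0.1765] yaw 1.3 tilt [-0.008  0.043 -0.999] gap 0.0495 F [-2.6 -2.7  5.2] grip 46.6
roll 0.006 then xyz units [-0.007 -0.057  0.064]
```

Run:
```python
from h import *
from workcell import status
q=status.get_state()["orientation"]; M=R.from_quat(q[[1,2,3,0]]).as_matrix()
t=np.radians(np.r_[0:61:4]); y=np.radians(1.2)
x=-.225*np.cos(t)+.04*np.sin(t); z=.225*np.sin(t)+.04*np.cos(t)
P=np.c_[x*np.cos(y),x*np.sin(y),z]; print((np.diff(P,axis=0)@M/.04).round(2).tolist())
```

```text
[[0.08, -0.02, -0.39], [0.11, -0.02, -0.38], [0.13, -0.02, -0.38], [0.16, -0.02, -0.36], [0.19, -0.02, -0.35], [0.21, -0.01, -0.34], [0.23, -0.01, -0.32], [0.25, -0.01, -0.31], [0.28, -0.01, -0.29], [0.29, -0.01, -0.27], [0.31, -0.01, -0.25], [0.33, -0.01, -0.22], [0.34, -0.01, -0.2], [0.36, -0.01, -0.18], [0.37, -0.01, -0.15]]
```

Half the arc first, at a modest speed.

```bash
python3 -m handwheel '{"deltas":[[-1,0.04,-0.01,-0.2,0],[-1,0.04,-0.01,-0.19,0],[-1,0.11,-0.02,-0.38,0],[-1,0.13,-0.02,-0.38,0],[-1,0.16,-0.02,-0.36,0],[-1,0.19,-0.02,-0.35,0],[-1,0.21,-0.01,-0.34,0],[-1,0.23,-0.01,-0.32,0],[-1,0,0,0,0],[-1,0,0,0,0]]}'; python3 go.py 0.572 -0.2 0.349 1.2
python3 - <<'E'
from h import *
from workcell import optics
c=optics.read_camera("side");cv2.imwrite("pics/s3.png",cv2.resize(c["frame"][110:270,170:370],None,fx=3,fy=3)[...,::-1])
E
```

```text
clock: 24.52
tcp_pos: [0.4712, -0.2026, 0.2756]
orientation: [-0.022, 1.0, 0.011, -0.004]
wrist_force: [2.0, -7.8, -4.3]
finger_gap: 0.0492
grip_force: 48.2
t 24.52 tcp [ 0.4712 -0.2026  0.2756] yaw 1.3 tilt [-0.008  0.044 -0.999] gap 0.0492 F [ 2.  -7.8 -4.3] grip 48.2
roll 0.013 then xyz units [ 2.508 -0.094 -1.851]
```

View pics/s3.png

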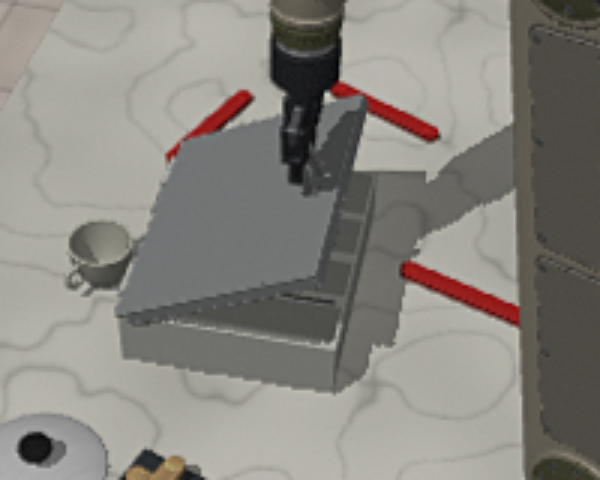

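The lid follows the hand (about 28°), with the handle held at crop (300,170). Now the rest of the arc.

```bash
python3 -m handwheel '{"deltas":[[-1,0.25,0.01,-0.31,0],[-1,0.28,0.01,-0.29,0],[-1,0.29,0.01,-0.27,0],[-1,0.31,0,-0.25,0],[-1,0.33,0,-0.22,0],[-1,0.34,0,-0.2,0],[-1,0.36,0,-0.18,0],[-1,0.18,0,-0.08,0],[-1,0,0,0,0],[-1,0,0,0,0],[-1,0,0,0,0]]}'; python3 go.py 0.572 -0.2 0.349 1.2
cat > ang.py <<'E'
from h import *
from workcell import optics,status
P=[]
for n in("top","side"):
    c=optics.read_camera(n); X=cloud(c)
    h=cv2.cvtColor(c["frame"],cv2.COLOR_RGB2HSV)
    m=(c["depth"]>0)&(X[...,2]>.11)&(X[...,2]<.27)&(X[...,1]>-.345)&(X[...,1]<-.05)&(X[...,0]>.45)&(X[...,0]<.68)
    Q=X[m]
    best=None; rng=np.random.default_rng(0)
    for _ in range(300):
        if len(Q)<50: break
        a=Q[rng.choice(len(Q),3,False)]; nn=np.cross(a[1]-a[0],a[2]-a[0]); l=np.linalg.norm(nn)
        if l<1e-4: continue
        k=abs((Q-a[0])@(nn/l))<.003
        if best is None or k.sum()>best.sum(): best=k
    if best is not None:
        W=Q[best]; nn=np.linalg.svd(W-W.mean(0),full_matrices=False)[2][2]; print(n,len(Q),best.sum(),"tilt",np.degrees(np.arccos(abs(nn[2]))).round(1),nn.round(3))
    cv2.imwrite(f"pics/end_{n}.png",cv2.resize(c["frame"][110:270,170:370],None,fx=3,fy=3)[...,::-1])
s=status.get_state(); q=s["orientation"]; g=s["tcp_pos"]+.054*R.from_quat(q[[1,2,3,0]]).as_matrix()[:,2]
print("from grip",np.degrees(np.arctan2(g[2]-.08,.65-g[0])-np.arctan2(.04,.225)), "qvel",abs(s["qvel"]).max())
E
python3 ang.py
```

```text
clock: 25.95
tcp_pos: [0.5634, -0.2013, 0.3458]
orientation: [-0.027, 1.0, 0.012, -0.006]
wrist_force: [-2.8, 4.9, -0.8]
finger_gap: 0.0488
grip_force: 47.6
t 25.95 tcp [ 0.5634 -0.2013  0.3458] yaw 1.4 tilt [-0.013  0.053 -0.999] gap 0.0488 F [-2.8  4.9 -0.8] grip 47.6
roll 0.02 then xyz units [ 0.214 -0.032 -0.082]
top 999 998 tilt 55.8 [0.827 0.017 0.562]
side 912 909 tilt 55.8 [-0.827 -0.018 -0.562]
from grip 57.528412763568184 qvel 0.0009715351817220319
```

View pics/end_side.png

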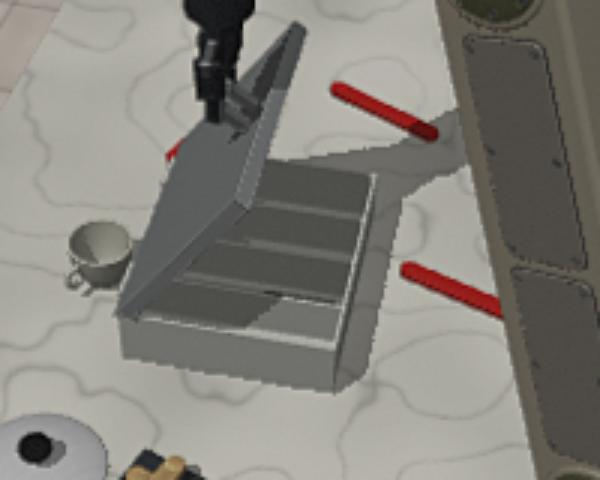

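The lid is held wide open, with the handle between the fingers at crop (225,105). Both depth views give 55.8°, so about 4° is still missing.

```bash
python3 -m handwheel '{"deltas":[[-1,0.2,0,-0.08,0],[-1,0.19,0,-0.07,0],[-1,0,0,0,0],[-1,0,0,0,0],[-1,0,0,0,0],[-1,0,0,0,0]]}'; python3 ang.py
```

```text
clock: 26.8
tcp_pos: [0.579, -0.201, 0.3516]
orientation: [-0.027, 1.0, 0.012, -0.006]
wrist_force: [-1.4, 5.4, -1.1]
finger_gap: 0.0488
grip_force: 48.4
top 740 740 tilt 59.9 [-0.865 -0.018 -0.502]
side 657 657 tilt 59.8 [-0.864 -0.019 -0.502]
from grip 61.68523020416203 qvel 0.0019421922254315566
```

```bash
python3 -m handwheel '{"deltas":[[-1,0,0,0,0],[-1,0,0,0,0],[-1,0,0,0,0],[-1,0,0,0,0],[-1,0,0,0,0],[-1,0,0,0,0],[-1,0,0,0,0],[-1,0,0,0,0]]}'; python3 ang.py; python3 -c "
from workcell import hand_in;print(hand_in())"
```

```text
clock: 27.9
tcp_pos: [0.579, -0.201, 0.3516]
orientation: [-0.027, 1.0, 0.012, -0.006]
wrist_force: [-2.8, 5.8, -0.6]
finger_gap: 0.0488
grip_force: 48.4
top 748 748 tilt 59.9 [-0.865 -0.018 -0.501]
side 659 659 tilt 59.9 [-0.865 -0.02  -0.501]
from grip 61.68415512978443 qvel 0.0016727976611289057
the job is handed in; nothing more can be done
None
```

Both sticks lie flat across the lower two with a gap of about 6.5 cm between them, and the arm is holding the lid still at 59.9° (measured in both camera views); I handed the job in at about 28 s, but no verdict came back.

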